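# Put the flat saucer away under the capsule drawer

## Robot

A 6-joint arm with a two-finger parallel gripper is mounted at the origin on the work surface. World frame = base frame: x ahead of the robot, y to its left, z up, the work surface at z = 0. Lengths are in m, angles in degrees, forces in N, time in s.
With the tool pointing down it reaches from about 0.375 to 0.9 m from the base axis. Payload 3.1 kg.
Tool frame: the origin (TCP) lies on the centre line of the jaws, within the pads' length; the fingertips stand 25 mm ahead of it and the grasp point (between the pads) lies 6 mm ahead of it; z points along the fingers, y is the line along which they close (so a half turn about z gives the same grasp; the last joint's range is limited). The gripper opens to 87 mm and grips with 3 to 60 N. Pads are 19 mm wide; open, the fingers measure 117 mm over their backs; the gripper's body (75 mm by 190 mm) begins 51 mm behind the grasp point.
Start: joints at [-75.029, 30.224, 82.088, -0, 67.689, -10.227], TCP at [0.266, -0.565, 0.248] pointing down, gripper open.
Joint ranges: [-176.69, 176.69], [-43.24, 126.21], [12.49, 139.97], [-82, 262], [0, 151.66], [-163.58, 163.58]. Speed limits (degrees/s): [159.86, 159.86, 180, 180, 180, 180].

## Interface

Orientations are given as a 3x3 rotation matrix whose columns are the frame's x, y, z axes.
In Python, from rig import bot, cams, models gives the robot as it stands. The module is installed in compiled form; this text tells all that it offers.
- The arm moves only by the shell command python3 -m handwheel 'ROWS' [OPENING]. ROWS is JSON, a list of rows, each a list of 6 numbers: the shift along the world's x, y, z each as a share of 1 m, from -1 to 1, then the turn, a rotation vector about the world's x, y, z each as a share of 2 rad, from -1 to 1. In form: [[dx, dy, dz, wx, wy, wz], ...]. A call has exactly 8 rows; each row is the pose to reach, as a shift and turn from the pose commanded when the call began; what a row does not reach only later rows make up. A row lasts 1/12 s, in which the tool goes at most 41.7 mm and 7.16 degrees, less where a joint would pass 70% of its speed; a pose out of reach is approached as far as the arm can. A call with a number of a shift or a turn outside -1 to 1 is refused whole. A call with a gripper value outside its range is refused whole. OPENING is the opening, from -1 (shut) to 1 (fully open), so that 0 is half open, set as the call begins (- or left out, the last holds). The fingers move at their own pace and stop on an object; the grip force is fixed at half the most. Time passes only in rows, so rows that repeat a pose let the fingers close, or fill a call up. It gives the time, the measured TCP pose, the force, the opening and the grip force at its end, in the units of the state.
- bot.read_state(): the state, without advancing time (a new reading comes with each control period).
- cams.capture(name): name is "scene" or "side" or "wrist"; returns (picture, depth): 480x640x3 uint8, blue, green, red; 480x640 float32, m along the optical axis (not along the pixel's ray), 0 where there is no reading.
- cams.calibration(name): a dict with "mtx" (3x3 intrinsics, pixels), "R" (3x3) and "t" (3): a world point X has camera coordinates R X + t; the wrist camera has in their place "tool_from_camera" (4x4, takes a point from camera to tool coordinates, whose origin is the TCP and whose axes are the flange's). Camera axes: x right, y down, z forward; pixel columns grow to the right and rows downward; lengths in m; the calibration is good to about 2 mm. A picture is of the moment at which its call begins: read the wrist's pose just before it. calibration takes no time and is no camera call.
- bot.hand_in(): hands the job in; it is judged then, once.
Trained networks look in the newest picture that a camera, given by its name, has taken for a name from the list of things; names that differ only in an ending like _2 or _b are one class to them, and where a whole thing is asked for, a point or a joint stands for the part that bears it (a point fixed in the world has none). Each returns a list of dicts, best first, with "conf" (0 to 1); they miss things now and then, are a little off and sometimes report something else, mostly with a low value. They report only what shows in the picture. A call takes as long as a camera call. They do not tell look-alikes from the thing itself.
- models.spot_in(query, camera): "position" ([column, row] in pixels, amid what is visible of it).
- models.tip_of(query, camera): "position" ([column, row] in pixels: a listed point, or the origin of a listed thing).
The state is a dict: "time_s": time; "joint_positions": joint angles; "qvel": joint speeds; "tau": joint torques, N m; "position": TCP position; "tcp_rot": TCP orientation; "force": force on the tool from outside, world axes, zero at the start; "moment": the same for the moment, N m; "opening": opening from 0.0 (shut) to 1.0 (fully open); "grasp_force": force on a finger pad.
Only numpy, scipy, OpenCV 4.12 (cv2) and the standard library are available. Lean on these libraries where they do the work, as an engineer would, in place of code of your own. Each camera call takes 0.05 s, during which the arm holds its last target. There are 200 camera calls.

## Task

The large flat metal saucer lies in the groove of the marble slab where fingers cannot get beside it: slide it along the groove out over the slab's right-hand edge, take it by the overhanging end, and lay it gently, centred and lengthwise, on the small saucer on the low wooden tray. Then slide the tray, with both saucers still stacked on it, under the capsule drawer's shelf until it is fully home against the back stop, without the saucers or the gripper hitting the stand. Do not let the saucer fall onto the counter, and leave the cups and other things where they stand.

Things in the scene. Friction and masses are not known exactly. Their poses are not given: they have to be found in the camera images.
- saucer: large flat brushed-metal saucer: rectangular plate 60 (x) x 150 (y) x 6 (z) mm, two faint cup rings on top, about 0.18 kg, loose. Origin at the centre of its underside; y is its length. It lies in the slab's groove, top flush with the marble, 1.5 mm play on either side; it tips off once more than about 75 mm overhangs
- slab: fixed marble slab 240 (x) x 340 (y) mm, top 46 mm above the counter; origin at the centre of its underside. A groove 63 mm wide, 6 mm deep, centred at x = -50 mm, runs its whole length along y, open at both ends. The saucer starts wholly on the slab, with at least 45 mm of empty groove behind it (+y) where a closed fingertip can stand to push it towards -y
- groove_end (a point): middle of the groove's floor at the slab's right-hand edge (slab x = -50, y = -170 mm), 40 mm above the counter: the edge over which the saucer is to come out. Beyond it is free air down to the counter. Axes as the slab's
- tray: loose low wooden tray, about 0.35 kg. Board 110 (x) x 190 (y) x 8 mm; origin at the centre of its underside. On it a fixed central rest 34 (x) x 120 (y) mm rising to 26 mm above the counter. A tail 60 mm wide, 8 mm thick runs to x = -150 mm (towards the robot) and carries the upright grip plate. It slides on the counter, +x side first
- tray_grip (a point): top centre of the tray's upright grip plate (tray x = -130, y = 0 mm), 50 mm above the counter; the plate is 12 (x) x 50 (y) mm and stands 42 mm above the tail. Axes as the tray's
- small_saucer: small flat metal saucer 40 (x) x 140 (y) x 6 mm, about 0.12 kg, lying loose and about centred on the tray's rest, underside 26 mm, top 32 mm above the counter; origin at the centre of its underside; y is its length, along the tray's y
- stand: fixed steel stand with the grey capsule drawer unit. Origin on the counter under the middle of the shelf's front edge; +x points in under the shelf. Shelf 180 (x) x 270 (y) mm, underside 55, top 63 mm above the counter; the drawer unit on it begins 50 mm behind the front edge, up to 163 mm high. Between the legs 236 mm are free (y from -118 to 118 mm)
- grip_home (a point): fixed point where the top centre of the tray's grip plate stands when the tray is fully home (stand x = -60 mm, y = 0, 50 mm above the counter): the tray's origin is then at stand x = 70 mm and its board's +x side touches the back stop, a bar 24 mm high across the stand whose face is at stand x = 125 mm. Axes as the stand's
- cup_a: clear glass cup, 84 mm across, 68 mm high, standing on the slab behind the groove (away from the robot); origin at the centre of its underside. Leave alone
- cup_b: the other clear glass cup, same as cup_a, also on the slab behind the groove. Leave alone
- knock_tube: open stainless tube 100 mm across, 130 mm high with a rubber-covered bar across its mouth, at the back of the counter; origin at the centre of its underside. Leave alone
- stirrer_cup: bamboo cup 72 mm across, 90 mm high, with thin stirrers up to 150 mm high, between slab and stand; origin at the centre of its underside. Leave alone
- tamper: steel tamper, 58 mm across, 90 mm high, standing on the right; origin at the centre of its underside. Leave alone
- pitcher: steel milk pitcher with a handle, 84 mm across, 100 mm high, behind the slab; origin at the centre of its underside. Leave alone
- jar: glass jar with wooden lid, 84 mm across, 130 mm high, on the far right; origin at the centre of its underside. Leave alone
There are look-alikes about, which are no part of the job. Leave any blue or purple look-alike of the saucer alone.

How it is judged (in metres and radians):
On the way, in this order (a step that is already met when the one before it is completed fails the run):
1. the large saucer lies flat in the groove with at least 20 mm of it overhanging the slab's right-hand edge (y of saucer in the frame of slab between -0.172 and -0.115 m and x of saucer in the frame of slab between -0.056 and -0.044 m and z of saucer in the frame of slab between 0.036 and 0.044 m and angle between saucer's own z axis and vertical below 0.06 rad), for 0.2 s.
2. the large saucer lies on the small saucer on the tray, centred, and is released (x of saucer in the frame of small_saucer between -0.014 and 0.014 m and y of saucer in the frame of small_saucer between -0.02 and 0.02 m and z of saucer in the frame of small_saucer between 0.003 and 0.009 m and angle between the y axis of saucer and the y axis of small_saucer, either way round below 0.17 rad and angle between saucer's own z axis and vertical below 0.06 rad and x of small_saucer in the frame of tray between -0.014 and 0.014 m and y of small_saucer in the frame of tray between -0.02 and 0.02 m and z of small_saucer in the frame of tray between 0.022 and 0.03 m and contact force between saucer and the fingers below 0.1 N and linear speed of saucer below 0.02 m/s), for 0.2 s.
3. the tray is home against the back stop with the stack still on it (x of saucer in the frame of small_saucer between -0.014 and 0.014 m and y of saucer in the frame of small_saucer between -0.02 and 0.02 m and z of saucer in the frame of small_saucer between 0.003 and 0.009 m and angle between the y axis of saucer and the y axis of small_saucer, either way round below 0.17 rad and angle between saucer's own z axis and vertical below 0.06 rad and x of small_saucer in the frame of tray between -0.014 and 0.014 m and y of small_saucer in the frame of tray between -0.02 and 0.02 m and z of small_saucer in the frame of tray between 0.022 and 0.03 m and x of tray in the frame of stand between 0.06 and 0.078 m and y of tray in the frame of stand between -0.03 and 0.03 m), for 0.2 s.
At the end, for the whole second after the job is handed in: Tray within 10 mm of the back stop and 30 mm of the stand's middle line; large saucer flat on the small one, centres within 14 mm across and 20 mm along, parallel within 0.17 rad; small saucer still on the tray's rest within the same distances; all at rest (all of step 3 and linear speed of each of saucer, small_saucer, tray below 0.02 m/s); the robot touches nothing.
It fails at once if the large saucer is dropped from more than about 20 mm (contact force between saucer and the fingers below 0.1 N and linear speed of saucer above 0.65 m/s).
It fails at once if the large saucer falls onto the counter (height (world z) of saucer below 0.018 m).
It fails at once if a saucer hits the stand (contact force between any of saucer, small_saucer and stand above 1.5 N).
It fails at once if the gripper or arm hits the stand (contact force between any of the fingers, the arm and stand above 5 N).
It fails at once if a bystander is moved more than 25 mm or tipped (distance of any of cup_a, cup_b, knock_tube, stirrer_cup, tamper, pitcher, jar from where it was at the start of the episode above 0.025 m or angle between any of cup_a, cup_b, knock_tube, stirrer_cup, tamper, pitcher, jar's own z axis and vertical above 0.3 rad).
It also fails if it takes over 72 s, if anything falls off the work surface, if the arm or the gripper's body presses on something with over 40 N, if the wrist force passes 120 N, or if a joint passes its speed limit or range.

## Working session

There is one attempt and no reset: what is moved stays moved. The work goes in short steps, Python scripts to look and compute and a shell command to move; the robot and the scene stay as the last step left them, time stands still between calls to the robot, and variables do not carry over. Pictures are saved under pics/ and viewed, at most 10 in all, crops included, and the job is handed in when it is done.

```bash
mkdir -p pics; cat > h.py <<'E'
import numpy as np, cv2
from rig import bot, cams, models
def ray(cam,p):
    c=cams.calibration(cam); d=np.linalg.inv(c['mtx'])@np.array([p[0],p[1],1.])
    R,t=np.array(c['R']),np.array(c['t'])
    return -R.T@t, R.T@d
def atz(cam,p,z):
    o,d=ray(cam,p); return o+d*(z-o[2])/d[2]
def cloud(cam,dep):
    c=cams.calibration(cam); v,u=np.mgrid[0:480,0:640]
    P=np.stack([u,v,np.ones_like(u)],-1)@np.linalg.inv(c['mtx']).T*dep[...,None]
    if cam=='wrist':
        s=bot.read_state(); T=np.array(c['tool_from_camera'])
        P=P@T[:3,:3].T+T[:3,3]
        return P@np.array(s['tcp_rot']).T+np.array(s['position'])
    return (P-np.array(c['t']))@np.array(c['R'])
E
python3 - <<'E'
from h import *
np.set_printoptions(precision=4,suppress=True)
Z=dict(saucer=.04,slab=0,groove_end=.04,tray=0,tray_grip=.05,small_saucer=.026,stand=0,grip_home=.05,stirrer_cup=0,tamper=0,cup_a=.046,pitcher=0,jar=0,knock_tube=0)
for cam in ['scene','side']:
    im,d=cams.capture(cam); cv2.imwrite(f'pics/{cam}0.png',im); np.save(cam+'0.npy',d)
    print(cam, ray(cam,(320,240)))
    for q,z in Z.items():
        for r in models.tip_of(q,cam)[:3]:
            print(q,round(r['conf'],2),np.round(r['position'],1),atz(cam,r['position'],z)[:2])
s=bot.read_state(); print(s['time_s'],s['tcp_rot'],s['force'],cams.calibration('wrist')['tool_from_camera'])
E
```

```text
scene (array([1.5118, 0.35  , 0.9547]), array([-0.7169, -0.2526, -0.6499]))
saucer 0.93 [526.  239.7] [0.3251 0.544 ]
saucer 0.89 [399.7 252.8] [0.4871 0.2198]
saucer 0.86 [435.2 220.7] [0.3158 0.2901]
slab 0.65 [397.  274.4] [0.5311 0.2251]
groove_end 0.67 [349.1 237.2] [0.4657 0.0695]
tray 0.98 [243.6 244.7] [ 0.5474 -0.2284]
tray_grip 0.83 [264.5 203.7] [ 0.4029 -0.2198]
tray_grip 0.17 [145.6 228.8] [ 0.6214 -0.502 ]
small_saucer 0.67 [241.  239.7] [ 0.5559 -0.2294]
stand 0.55 [261.8 204.1] [ 0.3463 -0.2588]
stand 0.17 [146.  228.8] [ 0.5718 -0.5479]
grip_home 0.69 [349. 236.] [0.4722 0.0709]
grip_home 0.19 [193.6 225.4] [ 0.5645 -0.3756]
stirrer_cup 0.79 [301.9 291.1] [0.6701 0.0001]
tamper 0.21 [402.1 277.8] [0.5397 0.2409]
cup_a 0.61 [429.  295.4] [0.6268 0.3216]
cup_a 0.58 [357.3 268.1] [0.5872 0.1271]
pitcher 0.69 [374.5 334.6] [0.7509 0.2168]
jar 0.58 [144.2 228.4] [ 0.5719 -0.5544]
jar 0.53 [196.3 226.8] [ 0.5157 -0.4042]
knock_tube 0.78 [308.2 332. ] [0.7935 0.0621]
side (array([-0.2025,  0.9687,  0.8604]), array([ 0.4899, -0.684 , -0.5406]))
saucer 0.97 [240.3 437.5] [0.2
[... 629 characters left out ...]
2403]
stand 0.38 [257.2 300.7] [0.5408 0.2228]
grip_home 0.76 [330.5 208.7] [ 0.6148 -0.2335]
stirrer_cup 0.55 [273.  245.4] [ 0.6801 -0.0098]
stirrer_cup 0.47 [331.6 210.5] [ 0.6547 -0.2992]
tamper 0.67 [383.5 208.5] [ 0.5125 -0.4155]
cup_a 0.95 [201.2 295.1] [0.6348 0.329 ]
cup_a 0.55 [264.4 264.5] [0.5899 0.1316]
pitcher 0.94 [204.2 271.5] [0.7556 0.2117]
jar 0.87 [387.  190.1] [ 0.5716 -0.5474]
knock_tube 0.91 [233.  240.3] [0.8041 0.0407]
1.5 [[ 0.9048  0.4258  0.    ]
 [ 0.4258 -0.9048 -0.    ]
 [-0.      0.     -1.    ]] [-0.6672  0.14   -0.3696] [[-0.0005 -0.9678 -0.2518  0.0686]
 [ 1.     -0.0009  0.0017  0.0005]
 [-0.0019 -0.2518  0.9678 -0.1371]
 [ 0.      0.      0.      1.    ]]
```

View pics/scene0.png

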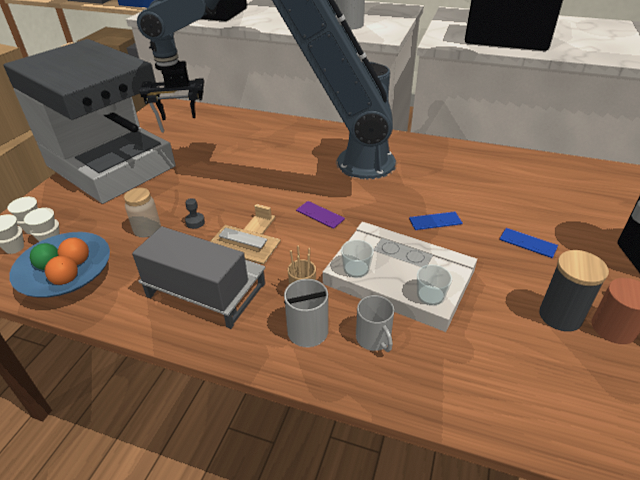

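View pics/side0.png

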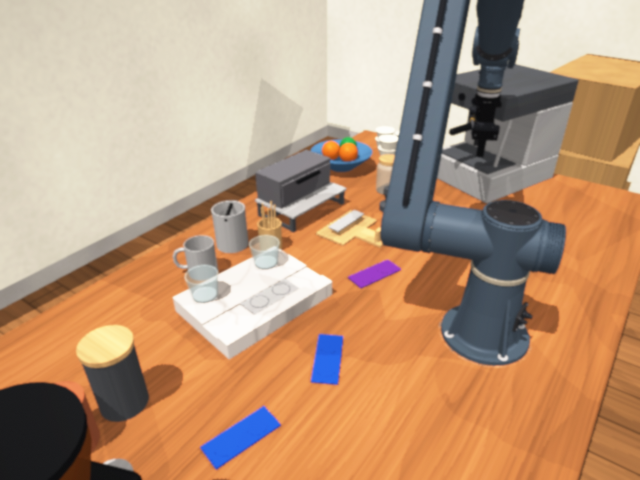

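The white slab shows the flush ringed saucer around scene px (400,253), and the groove runs along its near-robot side. The tray is at scene (244,245) with its grip at (264,206), and the stand is at (200,275). The blue and purple plates are the look-alikes. Next I'll fly to a wrist view over the tray.

```bash
python3 -m handwheel '[[0.04,0.07,0.02,0,0,-0.06],[0.16,0.28,0.05,0,0,-0.3],[0.16,0.28,0.05,0,0,-0.3],[0.16,0.28,0.05,0,0,-0.3],[0.16,0.28,0.05,0,0,-0.3],[0.16,0.28,0.05,0,0,-0.3],[0.16,0.28,0.05,0,0,-0.3],[0.16,0.28,0.05,0,0,-0.3]]' -1
python3 -m handwheel '[[0.04,0.04,0.03,0,0,0],[0.04,0.06,0.03,0,0,0],[0.04,0.06,0.03,0,0,0],[0.04,0.06,0.03,0,0,0],[0.04,0.06,0.03,0,0,0],[0.04,0.06,0.03,0,0,0],[0.04,0.06,0.03,0,0,0],[0.04,0.06,0.03,0,0,0]]'
cat > w.py <<'E'
import sys
from h import *
np.set_printoptions(precision=4,suppress=True)
name=sys.argv[1]
s=bot.read_state(); im,d=cams.capture('wrist'); P=cloud('wrist',d)
cv2.imwrite(f'pics/{name}.png',im); np.save(name+'.npy',P.astype(np.float32))
c=cams.calibration('wrist'); T=np.array(c['tool_from_camera']); R=np.array(s['tcp_rot'])
o=R@T[:3,3]+s['position']
def wz(p,z):
    dd=R@T[:3,:3]@np.linalg.inv(c['mtx'])@np.array([p[0],p[1],1.]); return (o+dd*(z-o[2])/dd[2])[:2]
print(s['time_s'],s['position'],s['tcp_rot'])
Z=dict(saucer=.04,groove_end=.04,tray=0,tray_grip=.05,small_saucer=.026,stand=0,grip_home=.05,slab=0)
for q in sys.argv[2:]:
    for r in models.tip_of(q,'wrist')[:2]: print(q,round(r['conf'],2),np.round(r['position'],0),wz(r['position'],Z[q]))
E
python3 w.py w1 tray tray_grip small_saucer stand grip_home
```

```text
time_s: 2.17
position: [0.4269, -0.2831, 0.2982]
tcp_rot: [[0.987, -0.159, 0.001], [-0.159, -0.987, 0.0], [0.001, -0.0, -1.0]]
force: [1.1, -0.6, -1.2]
opening: 0.481
grasp_force: 0.0
time_s: 2.83
position: [0.4654, -0.2266, 0.327]
tcp_rot: [[0.987, -0.162, -0.001], [-0.162, -0.987, 0.001], [-0.001, -0.0, -1.0]]
force: [-0.4, -0.5, -0.4]
opening: 0.004
grasp_force: 0.0
2.8333 [ 0.4654 -0.2266  0.327 ] [[ 0.9868 -0.1617 -0.001 ]
 [-0.1617 -0.9868  0.0006]
 [-0.0011 -0.0004 -1.    ]]
tray_grip 0.55 [311. 249.] [ 0.4215 -0.2179]
small_saucer 0.95 [300. 116.] [ 0.5514 -0.2286]
stand 0.74 [314. 249.] [ 0.4074 -0.2195]
```

View pics/w1.png

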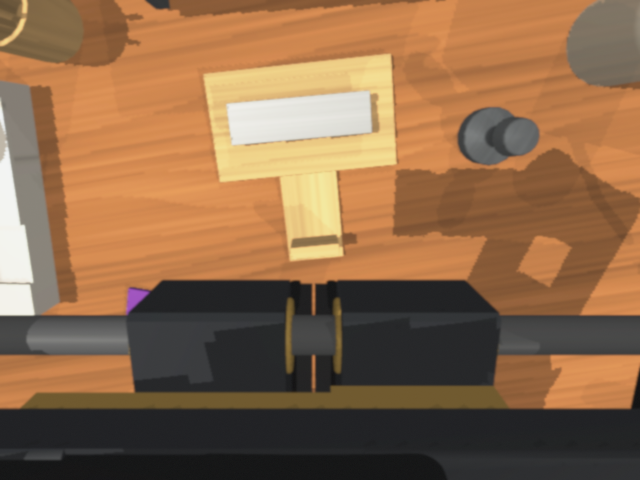

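Wrist view: tray board spans px (205–395, 55–180), small saucer is centred near (300,117), and the grip plate is at about (314,242). The slab edge shows at left. Now fitting rectangles from the depth.

```bash
python3 - <<'E'
from h import *
np.set_printoptions(precision=4,suppress=True)
def fit(P,m,tag):
    m=cv2.morphologyEx(m.astype(np.uint8),cv2.MORPH_OPEN,np.ones((3,3)))
    n,l,st,_=cv2.connectedComponentsWithStats(m); k=1+np.argmax(st[1:,4]); q=P[l==k]
    r=cv2.minAreaRect((q[:,:2]*1000).astype(np.float32)); print(tag,len(q),np.round(r[0],1),np.round(r[1],1),round(r[2],2),'z',np.median(q[:,2]))
def box(P,x0,x1,y0,y1,z0,z1): return (P[...,0]>x0)&(P[...,0]<x1)&(P[...,1]>y0)&(P[...,1]<y1)&(P[...,2]>z0)&(P[...,2]<z1)
P=np.load('w1.npy')
fit(P,box(P,.35,.65,-.36,-.1,.026,.04),'small')
fit(P,box(P,.48,.65,-.36,-.1,.005,.04),'board')
fit(P,box(P,.38,.45,-.3,-.15,.042,.06),'plate')
fit(P,box(P,.35,.47,-.3,-.15,.004,.04),'tail')
fit(P,box(P,.3,.7,-.5,-.36,.005,.2),'tamper')
for cam in ['scene','side']:
    P=cloud(cam,np.load(cam+'0.npy'))
    fit(P,box(P,.55,1,-.5,-.05,.057,.07),cam+' shelf')
    fit(P,box(P,.55,1,-.5,-.05,.15,.175),cam+' drawer top')
    fit(P,box(P,.3,.8,-.0,.5,.04,.052),cam+' slabtop')
E
python3 -m handwheel '[[0,0.04,0,0,0,0],[0,0.08,0,0,0,0],[0,0.12,0,0,0,0],[0,0.16,0,0,0,0],[0,0.2,0,0,0,0],[0,0.24,0,0,0,0],[0,0.28,0,0,0,0],[0,0.32,0,0,0,0]]'
python3 -m handwheel '[[-0.02,0.04,0,0,0,0],[-0.04,0.08,0,0,0,0],[-0.06,0.1,0,0,0,0],[-0.06,0.1,0,0,0,0],[-0.06,0.1,0,0,0,0],[-0.06,0.1,0,0,0,0],[-0.06,0.1,0,0,0,0],[-0.06,0.1,0,0,0,0]]'
python3 w.py w2 saucer groove_end slab
```

```text
small 6028 [ 550.2 -227.8] [140.1  40.1] 85.72 z 0.03201887
board 20917 [ 541.1 -229.1] [190.3 125.5] 86.45 z 0.008502553
plate 619 [ 419.2 -221.3] [50.1 12.8] 86.47 z 0.04973455
tail 2634 [ 435.8 -222.5] [60.  71.3] 86.51 z 0.0081105735
tamper 3519 [ 502.7 -411.9] [48.4 56.6] 78.29 z 0.029122217
scene shelf 549 [ 757.3 -134.4] [ 57.4 184.6] 86.51 z 0.06382153457853547
scene drawer top 3652 [ 778.  -246.7] [255.8 119.3] 83.76 z 0.16371953468945025
scene slabtop 5606 [539.7 232.5] [341.  250.6] 79.53 z 0.04686673009670547
side shelf 914 [ 690.5 -236.3] [276.5  89.3] 79.63 z 0.06423169717840968
side drawer top 1288 [ 775.3 -246.7] [258.4 122.7] 83.59 z 0.1637672369367983
side slabtop 5988 [541.  232.4] [344.3 247.5] 79.6 z 0.04659688883260725
time_s: 3.8
position: [0.4658, 0.0964, 0.3278]
tcp_rot: [[0.987, -0.16, 0.001], [-0.16, -0.987, -0.0], [0.001, -0.0, -1.0]]
force: [0.6, 0.7, 0.3]
opening: 0.005
grasp_force: 0.0
time_s: 4.47
position: [0.4072, 0.1935, 0.3276]
tcp_rot: [[0.987, -0.162, 0.001], [-0.162, -0.987, -0.0], [0.001, 0.0, -1.0]]
force: [-0.2, 0.1, 0.3]
opening: 0.001
grasp_force: 0.0
4.4667 [0.4072 0.1935 0.3276] [[ 0.9868 -0.1617  0.0005]
 [-0.1617 -0.9868 -0.0001]
 [ 0.0005  0.0001 -1.    ]]
saucer 0.72 [ 30. 339.] [0.3096 0.524 ]
saucer 0.58 [264. 126.] [0.4899 0.2268]
groove_end 0.77 [424. 131.] [0.4604 0.0744]
slab 0.92 [252.  71.] [0.5472 0.2326]
```

View pics/w2.png

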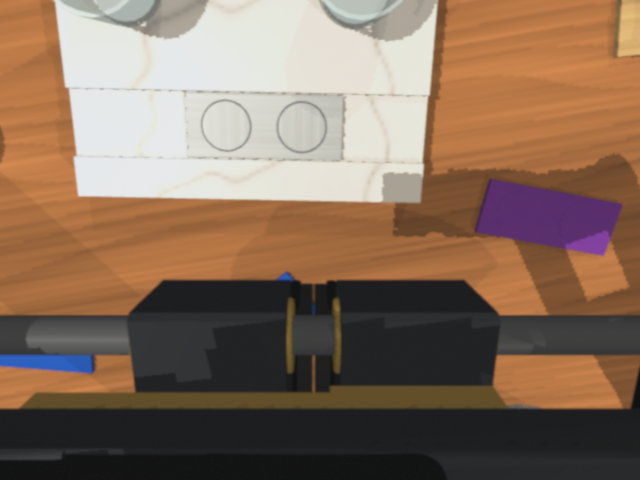

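The saucer shows at px (186–344, 92–161), with its groove rows at 90–160. The slab's right edge is at column ~428 and there is a long empty groove to the left.

```bash
python3 - <<'E'
from h import *
P=np.load('w2.npy'); im=cv2.imread('pics/w2.png')
yaw=np.radians(-10.44); ex=np.array([np.cos(yaw),np.sin(yaw)]); ey=np.array([-ex[1],ex[0]])
# slab right edge & front edge in rotated coordinates
for row in (110,126,145):
    l=P[row]; z=l[:,2]; g=l[(z>.037)&(z<.0432)&(l[:,0]>.4)]; t=l[(z>.0432)&(z<.05)&(l[:,0]>.4)]
    print(row,'groove y',(g[:,:2]@ey).min().round(4),(g[:,:2]@ey).max().round(4),'top y',(t[:,:2]@ey).min().round(4),(t[:,:2]@ey).max().round(4),'x',np.median(g[:,:2]@ex).round(4))
for col in (120,380):
    l=P[:,col]; z=l[:,2]; g=l[(z>.037)&(z<.0432)&(l[:,0]>.4)&(l[:,0]<.54)]; t=l[(z>.0432)&(z<.05)]
    print(col,'groove x',(g[:,:2]@ex).min().round(4),(g[:,:2]@ex).max().round(4),'slab front',(t[:,:2]@ex).min().round(4))
# pixel corners
for p in ((187,92),(345,95),(342,161),(188,159),(265,126)):
    q=P[p[1]-1:p[1]+2,p[0]-1:p[0]+2].reshape(-1,3).mean(0); print(p,q.round(4),'slab-dir',(q[:2]@ex).round(4),(q[:2]@ey).round(4))
print('ex',ex,'ey',ey)
E
```

```text
110 groove y 0.1565 0.4953 top y 0.2366 0.3856 x 0.4536
126 groove y 0.1563 0.4961 top y 0.237 0.3853 x 0.4389
145 groove y 0.1567 0.4969 top y 0.2373 0.3859 x 0.421
120 groove x 0.4093 0.4664 slab front 0.3707
380 groove x 0.4086 0.4711 slab front 0.3708
(187, 92) [0.5317 0.2921 0.044 ] slab-dir 0.47 0.3836
(345, 95) [0.5053 0.1456 0.0395] slab-dir 0.4706 0.2348
(342, 161) [0.4449 0.1576 0.0424] slab-dir 0.409 0.2356
(188, 159) [0.4713 0.3056 0.0442] slab-dir 0.4081 0.386
(265, 126) [0.4895 0.2255 0.0459] slab-dir 0.4406 0.3104
ex [ 0.9834452  -0.18120576] ey [0.18120576 0.9834452 ]
```

```bash
python3 -m handwheel '[[0.03,0.03,0,0,0,-0.01],[0.05,0.06,-0.02,0,0,-0.01],[0.08,0.1,-0.05,0,0,-0.01],[0.102,0.14,-0.08,0,0,-0.01],[0.102,0.14,-0.12,0,0,-0.01],[0.102,0.14,-0.16,0,0,-0.01],[0.102,0.14,-0.2,0,0,-0.01],[0.102,0.14,-0.208,0,0,-0.01]]'
python3 -m handwheel '[[0,0,-0.01,0,0,0],[0,0,-0.025,0,0,0],[0,0,-0.035,0,0,0],[0,0,-0.042,0,0,0],[0,0,-0.047,0,0,0],[0,0,-0.047,0,0,0],[0,0,-0.047,0,0,0],[0,0,-0.047,0,0,0]]'
python3 -c "
from h import *
s=bot.read_state();print(s['position'],s['tcp_rot'],s['joint_positions'])"
```

```text
time_s: 5.33
position: [0.5063, 0.3338, 0.1146]
tcp_rot: [[0.984, -0.179, -0.006], [-0.179, -0.984, -0.003], [-0.006, 0.004, -1.0]]
force: [-1.1, 0.2, -0.1]
opening: 0.0
grasp_force: 0.0
time_s: 6.0
position: [0.5088, 0.3347, 0.0736]
tcp_rot: [[0.984, -0.179, 0.002], [-0.179, -0.984, 0.001], [0.002, -0.001, -1.0]]
force: [0.0, -0.1, 0.0]
opening: 0.004
grasp_force: 0.0
[0.5087662  0.33474429 0.07358269] [[ 9.83787797e-01 -1.79327669e-01  1.77726544e-03]
 [-1.79329237e-01 -9.83788819e-01  7.64947012e-04]
 [ 1.61127771e-03 -1.07126119e-03 -9.99998128e-01]] [2.28410856e+01 4.23803302e+01 9.17129770e+01 1.20456370e-03
 4.57958348e+01 1.23170903e+02]
```

```bash
python3 -m handwheel '[[0,0,-0.003,0,0,0],[0,0,-0.006,0,0,0],[0,0,-0.006,0,0,0],[-0.0009,-0.0049,-0.006,0,0,0],[-0.0018,-0.0098,-0.006,0,0,0],[-0.0027,-0.0148,-0.006,0,0,0],[-0.0036,-0.0197,-0.006,0,0,0],[-0.0045,-0.0246,-0.006,0,0,0]]'
python3 -m handwheel '[[-0.0013,-0.0069,0,0,0,0],[-0.0025,-0.0138,0,0,0,0],[-0.0038,-0.0207,0,0,0,0],[-0.0051,-0.0275,0,0,0,0],[-0.0063,-0.0344,0,0,0,0],[-0.0076,-0.0413,0,0,0,0],[-0.0089,-0.0482,0,0,0,0],[-0.0091,-0.0492,0,0,0,0]]'
python3 -c "
from h import *
s=bot.read_state();print(s['position'],s['tcp_rot'])"
```

```text
time_s: 6.67
position: [0.5036, 0.3093, 0.0666]
tcp_rot: [[0.984, -0.18, 0.0], [-0.18, -0.984, 0.0], [0.0, -0.0, -1.0]]
force: [-0.2, 0.5, -0.7]
opening: 0.005
grasp_force: 0.3
time_s: 7.33
position: [0.4941, 0.2594, 0.0665]
tcp_rot: [[0.984, -0.18, -0.001], [-0.18, -0.984, -0.0], [-0.001, 0.001, -1.0]]
force: [0.6, 0.2, 0.5]
opening: 0.005
grasp_force: 0.3
[0.4940827  0.25942652 0.066545  ] [[ 9.83644255e-01 -1.80119861e-01 -9.02908223e-04]
 [-1.80120339e-01 -9.83644465e-01 -4.78917496e-04]
 [-8.01878123e-04  6.33716579e-04 -9.99999478e-01]]
```

```bash
python3 -m handwheel '[[-0.0013,-0.0069,0,0,0,0],[-0.0025,-0.0138,0,0,0,0],[-0.0038,-0.0207,0,0,0,0],[-0.0051,-0.0275,0,0,0,0],[-0.0063,-0.0344,0,0,0,0],[-0.0076,-0.0413,0,0,0,0],[-0.0089,-0.0482,0,0,0,0],[-0.01,-0.054,0,0,0,0]]'
cat > m.py <<'E'
import sys
from h import *
s=bot.read_state(); im,d=cams.capture('wrist'); P=cloud('wrist',d); np.save('m.npy',P)
cv2.imwrite('pics/%s.png'%sys.argv[1],im)
ex=np.array([.98345,-.18121]); ey=np.array([.18121,.98345])
u=P[...,:2]@ex; v=P[...,:2]@ey; z=P[...,2]
m=(abs(u-.44)<.022)&(z>.0435)&(z<.05)&(d>0)&(v<.42)
print('tcp',s['position'],'uv',s['position'][:2]@ex,s['position'][:2]@ey,'saucer v pct',np.percentile(v[m],[0,.5,5,95,99.5,100]),m.sum())
m=(v<.15)&(v>.05)&(z>.035)&(z<.055)&(abs(u-.44)<.05)
if m.sum()>20:
    print('overhang v',v[m].min(),'u',u[m].min(),u[m].max(),'z',np.median(z[m]),m.sum(), cv2.minAreaRect((P[m][:,:2]*1000).astype(np.float32)))
E
python3 m.py m1; python3 -c "
from h import *
cams.capture('scene')
for r in models.tip_of('saucer','scene')[:4]: print(r, atz('scene',r['position'],.04)[:2])"
```

```text
time_s: 8.0
position: [0.4844, 0.2059, 0.0666]
tcp_rot: [[0.984, -0.18, -0.0], [-0.18, -0.984, 0.0], [-0.0, -0.0, -1.0]]
force: [0.1, 1.9, 0.1]
opening: 0.005
grasp_force: 0.7
tcp [0.48437708 0.20592927 0.06660088] uv 0.43904419309226833 0.29029511388385704 saucer v pct [0.15365855 0.15917688 0.16435071 0.27282952 0.29277958 0.2975862 ] 13474
{'position': [320.6, 214.9], 'conf': 0.94} [ 0.39177455 -0.04119179]
{'position': [363.3, 241.6], 'conf': 0.89} [0.47195489 0.11294714]
{'position': [527.8, 240.6], 'conf': 0.8} [0.32759584 0.54877696]
{'position': [435.1, 220.3], 'conf': 0.62} [0.31402246 0.28952355]
```

View pics/m1.png

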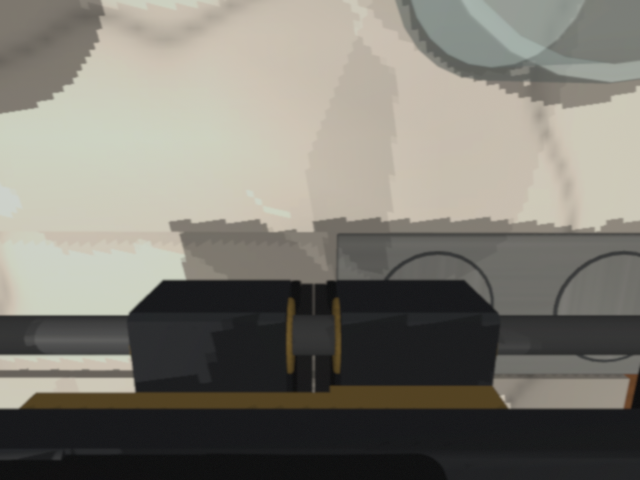

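The picture shows the saucer's rear edge at column ~338, just ahead of the fingers, so the push is working.

```bash
python3 - <<'E'
from h import *
P=np.load('m.npy'); ey=np.array([.18121,.98345])
for r in (245,260,272): print([ (P[r,c,:2]@ey).round(4) for c in (334,338,342)], P[r,342,2], P[r,320,2])
E
```

```text
[np.float64(0.2804), np.float64(0.2791), np.float64(0.2777)] 0.045922335598153854 0.03880501153802613
[np.float64(0.2803), np.float64(0.279), np.float64(0.2775)] 0.04521705635015642 0.04002350432168145
[np.float64(0.2803), np.float64(0.279), np.float64(0.2775)] 0.045951624055797655 0.0395844897289829
```

```bash
python3 -m handwheel '[[-0.0009,-0.0049,0,0,0,0],[-0.0018,-0.0098,0,0,0,0],[-0.0027,-0.0148,0,0,0,0],[-0.0036,-0.0197,0,0,0,0],[-0.0045,-0.0246,0,0,0,0],[-0.0054,-0.0295,0,0,0,0],[-0.0062,-0.0334,0,0,0,0],[-0.0062,-0.0334,0,0,0,0]]'
python3 -m handwheel '[[0.0005,0.003,0,0,0,0],[0.001,0.006,0,0,0,0],[0.001,0.006,0.03,0,0,0],[0.001,0.006,0.07,0,0,0],[0.001,0.006,0.11,0,0,0],[-0.005,-0.02,0.14,0,0,0.06],[-0.01,-0.05,0.15,0,0,0.12],[-0.02,-0.08,0.15,0,0,0.18]]' 1
python3 m.py m2
```

```text
time_s: 8.82
position: [0.4779, 0.1724, 0.0665]
tcp_rot: [[0.984, -0.18, -0.001], [-0.18, -0.984, -0.0], [-0.001, 0.001, -1.0]]
force: [-0.6, 0.5, -0.1]
opening: 0.009
grasp_force: 0.0
time_s: 9.48
position: [0.4615, 0.0935, 0.2201]
tcp_rot: [[0.982, 0.186, 0.01], [0.186, -0.982, -0.001], [0.01, 0.002, -1.0]]
force: [0.3, 0.1, -0.7]
opening: 0.532
grasp_force: 0.0
tcp [0.46145253 0.09349592 0.22014325] uv 0.4368730986268241 0.17556837207691128 saucer v pct [0.09016175 0.09116517 0.09756087 0.22954512 0.2386631  0.23992642] 9641
overhang v 0.08976432961216929 u 0.40549619587925084 0.46620849407288584 z 0.04464841739444353 5699 ((450.36456298828125, 38.92573547363281), (60.33127212524414, 60.55631637573242), 79.71853637695312)
```

View pics/m2.png

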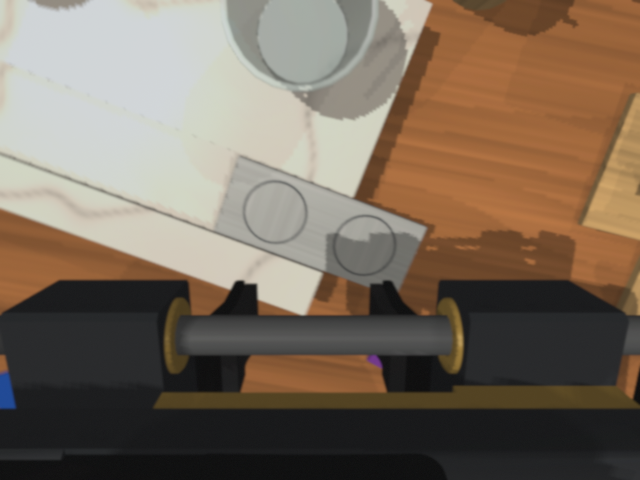

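The saucer now overhangs the slab's right edge (px 320–425, 225–285) and lies flat, overhang about 66 mm. Next I'll turn the gripper across its width and descend on the overhanging end.

```bash
python3 -m handwheel '[[-0.002,-0.035,-0.02,0,0,0.06],[-0.002,-0.035,-0.04,0,0,0.12],[-0.002,-0.035,-0.05,0,0,0.18],[-0.002,-0.035,-0.06,0,0,0.24],[-0.002,-0.035,-0.07,0,0,0.3],[-0.002,-0.035,-0.08,0,0,0.36],[-0.002,-0.035,-0.09,0,0,0.42],[-0.002,-0.035,-0.097,0,0,0.48]]' 1
python3 -m handwheel '[[0,0,0,0,0,0.06],[0,0,0,0,0,0.12],[0,0,0,0,0,0.125],[0,0,0,0,0,0.125],[0,0,0,0,0,0.125],[0,0,0,0,0,0.125],[0,0,0,0,0,0.125],[0,0,0,0,0,0.125]]'
python3 -c "
from h import *
s=bot.read_state();p=np.array(s['position']);R=s['tcp_rot'];print(p,np.degrees(np.arctan2(R[1][0],R[0][0])),p[:2]@[.98345,-.18121],p[:2]@[.18121,.98345],s['joint_positions'],s['opening'])"; python3 m.py m3
```

```text
time_s: 10.2
position: [0.4561, 0.0591, 0.1186]
tcp_rot: [[0.414, 0.91, -0.001], [0.91, -0.414, 0.0], [-0.0, -0.001, -1.0]]
force: [1.0, 0.5, 0.3]
opening: 0.997
grasp_force: 0.0
time_s: 10.87
position: [0.4565, 0.0586, 0.1196]
tcp_rot: [[0.182, 0.983, 0.0], [0.983, -0.182, -0.0], [0.0, 0.0, -1.0]]
force: [-0.0, 0.2, -0.2]
opening: 1.004
grasp_force: 0.0
[0.45646027 0.05859104 0.1196437 ] 79.51688361662806 0.4382885657579006 0.14033652205124916 [-6.64309922e+00  3.05684430e+01  1.11993310e+02  9.99114181e-04
  3.74260660e+01  3.83922394e+00] 1.0035924731725718
tcp [0.45646027 0.05859104 0.1196437 ] uv 0.4382885657579006 0.14033652205124916 saucer v pct [0.11346958 0.11489582 0.12233286 0.24059179 0.2453668  0.24608873] 23530
overhang v 0.11322563549842185 u 0.41038410566310246 0.4705868903146859 z 0.04652081504908452 7301 ((457.0320129394531, 49.67067337036133), (36.75132369995117, 60.16630554199219), 79.68556213378906)
```

```bash
python3 -m handwheel '[[0.002,-0.0014,-0.02,0,0,0],[0.002,-0.0014,-0.04,0,0,0],[0.002,-0.0014,-0.055,0,0,0],[0.002,-0.0014,-0.065,0,0,0],[0.002,-0.0014,-0.0706,0,0,0],[0.002,-0.0014,-0.0706,0,0,0],[0.002,-0.0014,-0.0706,0,0,0],[0.002,-0.0014,-0.0706,0,0,0]]'
python3 -m handwheel '[[0,0,0,0,0,0],[0,0,0,0,0,0],[0,0,0,0,0,0],[0,0,0,0,0,0],[0,0,0,0,0,0],[0,0,0,0,0,0],[0,0,0,0,0,0],[0,0,0,0,0,0]]' -1
```

```text
time_s: 11.58
position: [0.4588, 0.0571, 0.0495]
tcp_rot: [[0.181, 0.983, 0.001], [0.983, -0.181, -0.0], [0.0, 0.001, -1.0]]
force: [1.2, 0.4, -0.2]
opening: 1.004
grasp_force: 0.0
time_s: 12.25
position: [0.4584, 0.0572, 0.0491]
tcp_rot: [[0.181, 0.983, 0.0], [0.983, -0.181, 0.0], [0.0, 0.0, -1.0]]
force: [0.8, -0.6, 2.0]
opening: 0.681
grasp_force: 30.0
```

```bash
python3 -m handwheel '[[0,0,0.003,0,0,0],[0,0,0.008,0,0,0],[0,0,0.014,0,0,0],[0,0,0.022,0,0,0],[0,0,0.032,0,0,0],[0,0,0.042,0,0,0],[0,0,0.05,0,0,0],[0,0,0.05,0,0,0]]'
python3 - <<'E'
from h import *
s=bot.read_state(); im,d=cams.capture('wrist'); P=cloud('wrist',d); cv2.imwrite('pics/l1.png',im)
u=P[...,:2]@[.98345,-.18121]; v=P[...,:2]@[.18121,.98345]
p=s['position']
m=(abs(u-.4405)<.027)&(P[...,2]>.065)&(P[...,2]<.115)&(v<.26)&(v>.15)
A=np.c_[u[m],v[m],np.ones(m.sum())]; c=np.linalg.lstsq(A,P[m][:,2],rcond=None)[0]
print(p,m.sum(),'slopes',c,'v range',v[m].min(),v[m].max(),'u',np.percentile(u[m],[0,100]),'z at tcp',c@[.4405,p[:2]@[.18121,.98345],1])
print(cv2.minAreaRect((P[m][:,:2]*1000).astype(np.float32)))
E
```

```text
time_s: 12.92
position: [0.4594, 0.0571, 0.1007]
tcp_rot: [[0.181, 0.983, 0.004], [0.983, -0.181, -0.0], [0.0, 0.004, -1.0]]
force: [0.6, -0.3, -2.0]
opening: 0.685
grasp_force: 30.0
[0.45937345 0.05713149 0.10073956] 49787 slopes [ 0.00393033 -0.00840559  0.09662361] v range 0.15000361764194287 0.24664861911760708 u [0.41350013 0.46749888] z at tcp 0.09718294041567667
((469.14459228515625, 115.22017669677734), (96.64488220214844, 53.997806549072266), 79.55724334716797)
```

```bash
python3 -m handwheel '[[0,-0.01,0.005,0,0,0.005],[0.004,-0.03,0.005,0,0,0.01],[0.01,-0.055,0.005,0,0,0.015],[0.016,-0.08,0.005,0,0,0.02],[0.022,-0.105,0.005,0,0,0.025],[0.028,-0.13,0.005,0,0,0.03],[0.035,-0.155,0.005,0,0,0.035],[0.043,-0.18,0.005,0,0,0.04]]'
python3 -m handwheel '[[0.007,-0.025,0,0,0,0.003],[0.014,-0.05,0,0,0,0.006],[0.021,-0.075,0,0,0,0.009],[0.029,-0.095,0,0,0,0.012],[0.036,-0.112,0,0,0,0.015],[0.042,-0.124,0,0,0,0.0175],[0.046,-0.132,0,0,0,0.0175],[0.046,-0.134,0,0,0,0.0175]]'
python3 -m handwheel '[[0,0,-0.01,0,0,0],[0,0,-0.02,0,0,0],[0,0,-0.03,0,0,0],[0,0,-0.035,0,0,0],[0,0,-0.04,0,0,0],[0,0,-0.04,0,0,0],[0,0,-0.04,0,0,0],[0,0,-0.04,0,0,0]]'
python3 - <<'E'
from h import *
s=bot.read_state(); im,d=cams.capture('wrist'); P=cloud('wrist',d); cv2.imwrite('pics/l2.png',im); np.save('l2.npy',P)
R=np.array(s['tcp_rot']);p=np.array(s['position']);print(p,np.degrees(np.arctan2(R[1,0],R[0,0])))
Q=(P-p)@R
m=(abs(P[...,2]-(p[2]-.0035))<.005)&(abs(Q[...,1])<.04)&(Q[...,0]>0.01)&(Q[...,0]<.13)
print('large: tool x',Q[m][:,0].min(),Q[m][:,0].max(),'y',Q[m][:,1].min(),Q[m][:,1].max(),'z',np.median(P[m][:,2]),cv2.minAreaRect((P[m][:,:2]*1000).astype(np.float32)))
for a,b in((.005,.014),(.024,.036)):
    m=(P[...,2]>a)&(P[...,2]<b)&(P[...,1]<-.05)&(P[...,1]>-.4)&(P[...,0]>.44)&(P[...,0]<.66); 
    if m.any(): print(a,m.sum(),P[m].min(0),P[m].max(0))
E
```

```text
time_s: 13.63
position: [0.5009, -0.1238, 0.1034]
tcp_rot: [[0.102, 0.995, -0.002], [0.995, -0.102, 0.001], [0.001, -0.002, -1.0]]
force: [0.9, -0.2, -1.1]
opening: 0.685
grasp_force: 30.0
time_s: 14.3
position: [0.5481, -0.2583, 0.1035]
tcp_rot: [[0.068, 0.998, 0.001], [0.998, -0.068, -0.001], [-0.001, 0.001, -1.0]]
force: [0.2, 0.3, -1.4]
opening: 0.682
grasp_force: 30.0
time_s: 14.97
position: [0.5477, -0.2568, 0.0642]
tcp_rot: [[0.067, 0.998, 0.0], [0.998, -0.067, -0.0], [-0.0, 0.0, -1.0]]
force: [-0.1, 0.1, -1.5]
opening: 0.681
grasp_force: 30.0
[ 0.54768669 -0.25683841  0.06415143] 86.16550990229989
large: tool x 0.010000357084386215 0.10704041132960569 y -0.03884514965494157 0.03976756829281779 z 0.060842603478891116 ((552.062744140625, -198.480712890625), (97.0366439819336, 78.61174774169922), 86.16246032714844)
0.005 33095 [ 0.44000422 -0.32205885  0.00513262] [ 0.60936554 -0.13243124  0.01078124]
```

View pics/l2.png

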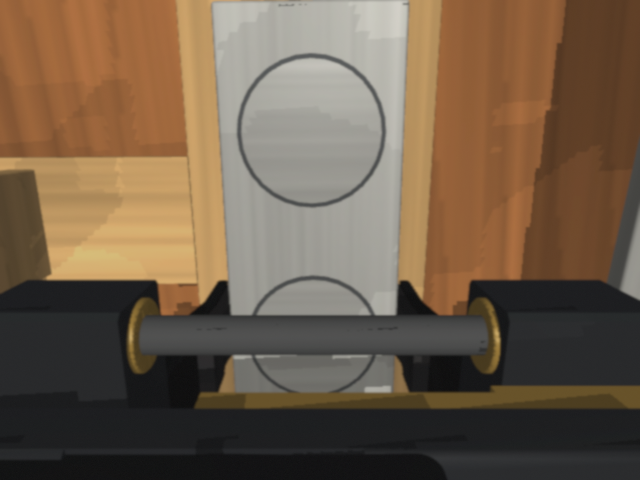

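The large saucer is straight and level above the tray, centred across the board (board columns 180–440, saucer 215–408). Now lowering.

```bash
python3 -m handwheel '[[0,-0.002,-0.006,0,0,0],[0,-0.002,-0.012,0,0,0],[0,-0.002,-0.016,0,0,0],[0,-0.002,-0.019,0,0,0],[0,-0.002,-0.021,0,0,0],[0,-0.002,-0.0217,0,0,0],[0,-0.002,-0.0217,0,0,0],[0,-0.002,-0.0217,0,0,0]]'
python3 -m handwheel '[[0,0,-0.0003,0,0,0],[0,0,-0.0006,0,0,0],[0,0,-0.0009,0,0,0],[0,0,-0.0009,0,0,0],[0,0,-0.0009,0,0,0],[0,0,-0.0009,0,0,0],[0,0,-0.0009,0,0,0],[0,0,-0.0009,0,0,0]]'
```

```text
time_s: 15.68
position: [0.5475, -0.2588, 0.0423]
tcp_rot: [[0.067, 0.998, 0.0], [0.998, -0.067, -0.0], [-0.0, 0.0, -1.0]]
force: [0.0, -0.2, -1.5]
opening: 0.682
grasp_force: 30.0
time_s: 16.35
position: [0.5475, -0.2588, 0.0414]
tcp_rot: [[0.067, 0.998, 0.0], [0.998, -0.067, -0.0], [-0.0, 0.0, -1.0]]
force: [0.4, 0.3, -0.4]
opening: 0.685
grasp_force: 30.0
```

```bash
python3 -m handwheel '[[0,0,-0.0004,0,0,0],[0,0,-0.0004,0,0,0],[0,0,-0.0004,0,0,0],[0,0,-0.0004,0,0,0],[0,0,-0.0004,0,0,0],[0,0,-0.0004,0,0,0],[0,0,-0.0004,0,0,0],[0,0,-0.0004,0,0,0]]' 1
python3 -m handwheel '[[0,0,0.003,0,0,0],[0,0,0.01,0,0,0],[0,0,0.025,0,0,0],[0,0,0.05,0,0,0],[0,0,0.08,0,0,0],[-0.01,0,0.11,0,0,0],[-0.03,0,0.14,0,0,-0.06],[-0.05,0,0.17,0,0,-0.12]]'
python3 -m handwheel '[[-0.03,0.01,0.03,0,0,-0.06],[-0.06,0.02,0.06,0,0,-0.12],[-0.09,0.03,0.09,0,0,-0.18],[-0.09,0.03,0.1,0,0,-0.24],[-0.09,0.03,0.1,0,0,-0.3],[-0.09,0.03,0.1,0,0,-0.36],[-0.09,0.03,0.1,0,0,-0.42],[-0.09,0.03,0.1,0,0,-0.48]]'
python3 -m handwheel '[[0,0,0,0,0,-0.06],[0,0,0,0,0,-0.12],[0,0,0,0,0,-0.18],[0,0,0,0,0,-0.18],[0,0,0,0,0,-0.18],[0,0,0,0,0,-0.18],[0,0,0,0,0,-0.18],[0,0,0,0,0,-0.18]]'
python3 - <<'E'
from h import *
s=bot.read_state(); im,d=cams.capture('wrist'); P=cloud('wrist',d); cv2.imwrite('pics/l3.png',im); np.save('l3.npy',P)
R=np.array(s['tcp_rot']);print(s['position'],np.degrees(np.arctan2(R[1,0],R[0,0])))
def fit(m,tag):
    n,l,st,_=cv2.connectedComponentsWithStats(cv2.morphologyEx(m.astype(np.uint8),cv2.MORPH_OPEN,np.ones((3,3)))); k=1+np.argmax(st[1:,4]); q=P[l==k]
    r=cv2.minAreaRect((q[:,:2]*1000).astype(np.float32)); A=np.c_[q[:,:2],np.ones(len(q))]
    print(tag,np.round(r[0],1),np.round(r[1],1),round(r[2],2),'z',np.median(q[:,2]),np.linalg.lstsq(A,q[:,2],rcond=None)[0].round(3))
X,Y,Z=P[...,0],P[...,1],P[...,2]; t=(Y<-.1)&(Y>-.36)&(d>0)
fit(t&(Z>.034)&(Z<.044)&(X>.46)&(X<.66),'large')
fit(t&(Z>.004)&(Z<.05)&(X>.46)&(X<.63),'board')
fit(t&(Z>.042)&(Z<.06)&(X<.46)&(X>.39),'plate')
fit((Z>.057)&(Z<.072)&(X>.6)&(Y<0)&(Y>-.5),'shelf')
E
```

```text
time_s: 17.02
position: [0.5474, -0.2588, 0.041]
tcp_rot: [[0.067, 0.998, 0.0], [0.998, -0.067, -0.0], [-0.0, 0.0, -1.0]]
force: [-0.9, -0.6, 0.7]
opening: 0.992
grasp_force: 0.0
time_s: 17.68
position: [0.4971, -0.2587, 0.2129]
tcp_rot: [[0.307, 0.952, 0.001], [0.952, -0.307, -0.001], [-0.0, 0.001, -1.0]]
force: [-0.5, -0.5, 0.3]
opening: 1.001
grasp_force: 0.0
time_s: 18.35
position: [0.4071, -0.2286, 0.312]
tcp_rot: [[0.956, 0.293, 0.001], [0.293, -0.956, -0.001], [0.001, 0.001, -1.0]]
force: [0.1, -0.4, -0.5]
opening: 0.998
grasp_force: 0.0
time_s: 19.02
position: [0.4074, -0.2288, 0.311]
tcp_rot: [[0.998, -0.055, 0.0], [-0.055, -0.998, 0.0], [0.0, -0.0, -1.0]]
force: [0.2, -1.0, -0.5]
opening: 0.999
grasp_force: 0.0
[ 0.40737589 -0.2287764   0.31100544] -3.1618587553200768
large [ 549.5 -227.7] [150.3  60.1] 86.64 z 0.03817629887870713 [ 0.003 -0.002  0.036]
board [ 528.2 -228.2] [190.8 139.7] 86.7 z 0.009721852410839893 [ 0.145  0.003 -0.055]
plate [ 418.9 -221.7] [49.5 12.4] 86.38 z 0.04971330548271197 [-0.111  0.008  0.098]Traceback (most recent call last):
  File "<stdin>", line 12, in <module>
  File "<stdin>", line 5, in fit
    return _wrapfunc(a, 'argmax', axis=axis, out=out, **kwds)
    return bound(*args, **kwds)
ValueError: attempt to get argmax of an empty sequence
```

View pics/l3.png

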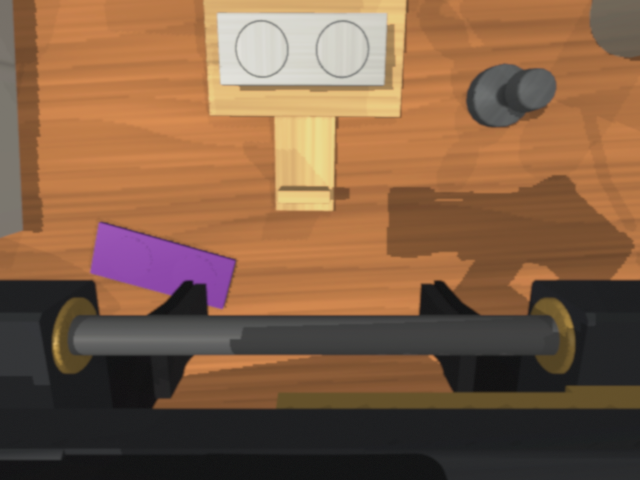

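The stack is flat and centred (large saucer px 218–387, 13–87). The grip plate is at (305,190). Now going down to grip the plate.

```bash
python3 -m handwheel '[[0.0118,0.0073,-0.03,0,0,-0.0035],[0.0118,0.0073,-0.07,0,0,-0.0035],[0.0118,0.0073,-0.11,0,0,-0.0035],[0.0118,0.0073,-0.15,0,0,-0.0035],[0.0118,0.0073,-0.18,0,0,-0.0035],[0.0118,0.0073,-0.2,0,0,-0.0035],[0.0118,0.0073,-0.21,0,0,-0.0035],[0.0118,0.0073,-0.21,0,0,-0.0035]]' 1
python3 -m handwheel '[[0,0,-0.02,0,0,0],[0,0,-0.04,0,0,0],[0,0,-0.052,0,0,0],[0,0,-0.058,0,0,0],[0,0,-0.06,0,0,0],[0,0,-0.06,0,0,0],[0,0,-0.06,0,0,0],[0,0,-0.06,0,0,0]]'
python3 -m handwheel '[[0,0,0,0,0,0],[0,0,0,0,0,0],[0,0,0,0,0,0],[0,0,0,0,0,0],[0,0,0,0,0,0],[0,0,0,0,0,0],[0,0,0,0,0,0],[0,0,0,0,0,0]]' -1
python3 - <<'E'
from h import *
s=bot.read_state(); R=np.array(s['tcp_rot']);print(s['position'],np.degrees(np.arctan2(R[1,0],R[0,0])),s['force'])
for cam in('side','scene'):
    im,d=cams.capture(cam); P=cloud(cam,d); X,Y,Z=P[...,0],P[...,1],P[...,2]
    # stand frame with yaw -6.3
    ex=np.array([.99396,-.10973]); ey=np.array([.10973,.99396])
    u=P[...,:2]@ex; v=P[...,:2]@ey
    m=(Z>.06)&(Z<.07)&(X>.6)&(Y<-.05)&(Y>-.42)
    print(cam,'shelf u',np.percentile(u[m],[.5,2,99]),'v',np.percentile(v[m],[1,99]))
    b=m&(u<u[m].min()+.05)
    for lo in np.arange(np.percentile(v[b],2),np.percentile(v[b],98),.04):
        k=b&(v>lo)&(v<lo+.04); 
        if k.sum()>5: print(round(lo,3),np.percentile(u[k],3).round(4),end='; ')
    m=(Z>.155)&(Z<.17)&(X>.6)&(Y<-.05)&(Y>-.42); print('drawer u',np.percentile(u[m],[1,99]),'v',np.percentile(v[m],[1,99]))
E
```

```text
time_s: 19.73
position: [0.4181, -0.2206, 0.0986]
tcp_rot: [[0.998, -0.063, -0.004], [-0.063, -0.998, 0.004], [-0.004, -0.003, -1.0]]
force: [0.2, -0.7, -0.1]
opening: 1.003
grasp_force: 0.0
time_s: 20.4
position: [0.4198, -0.222, 0.0419]
tcp_rot: [[0.998, -0.063, 0.002], [-0.063, -0.998, -0.001], [0.002, 0.001, -1.0]]
force: [0.4, -0.2, -0.6]
opening: 0.999
grasp_force: 0.0
time_s: 21.07
position: [0.419, -0.2212, 0.0409]
tcp_rot: [[0.998, -0.063, -0.0], [-0.063, -0.998, 0.001], [-0.0, -0.001, -1.0]]
force: [-0.2, 1.1, 0.6]
opening: 0.572
grasp_force: 30.0
[ 0.41904559 -0.22120291  0.04094675] -3.6272409377507104 [-0.2452901   1.13996218  0.62187087]
side shelf u [0.6748997  0.67645196 2.23869382] v [-0.28991413  0.16891072]
-0.287 0.6779; -0.247 0.6775; -0.207 0.6751; -0.167 0.6763; -0.127 0.6764; -0.087 0.6756; -0.047 0.6763; drawer u [0.73950055 2.23816029] v [-0.27709988  0.17354047]
scene shelf u [0.67637088 0.67911728 0.85898639] v [-0.28526087 -0.0245263 ]
-0.079 0.6778; -0.039 0.6789; drawer u [0.74531357 0.85837571] v [-0.28056243 -0.03537838]
```

```bash
python3 -m handwheel '[[0.002,0,0,0,0,-0.001],[0.005,0,0,0,0,-0.002],[0.01,0,0,0,0,-0.004],[0.017,0,0,0,0,-0.007],[0.024,0,0,0,0,-0.01],[0.031,0,0,0,0,-0.013],[0.038,0,0,0,0,-0.016],[0.045,0,0,0,0,-0.019]]'
python3 -m handwheel '[[0.007,0,0,0,0,-0.002],[0.014,0,0,0,0,-0.004],[0.021,0,0,0,0,-0.0045],[0.028,0,0,0,0,-0.0045],[0.035,0,0,0,0,-0.0045],[0.042,-0.001,0,0,0,-0.0045],[0.049,-0.001,0,0,0,-0.0045],[0.056,-0.001,0,0,0,-0.0045]]'
python3 -m handwheel '[[0.007,0,0,0,0,0],[0.014,0,0,0,0,0],[0.021,0,0,0,0,0],[0.028,0,0,0,0,0],[0.034,0,0,0,0,0],[0.039,-0.001,0,0,0,0],[0.043,-0.001,0,0,0,0],[0.045,-0.001,0,0,0,0]]'
cat > st.py <<'E'
from h import *
s=bot.read_state(); im,d=cams.capture('wrist'); P=cloud('wrist',d); cv2.imwrite('pics/t%d.png'%(s['time_s']*100),im)
ex=np.array([.99396,-.10973]); ey=np.array([.10973,.99396]); p=np.array(s['position']); R=np.array(s['tcp_rot'])
print('tcp uv',p[:2]@ex,p[:2]@ey,'yaw',np.degrees(np.arctan2(R[1,0],R[0,0])),s['force'],s['grasp_force'])
u=P[...,:2]@ex-p[:2]@ex; v=P[...,:2]@ey-p[:2]@ey; Z=P[...,2]
for n,lo,hi,a,b in (('large',.034,.044,.08,.2),('board',.004,.013,.06,.2),('shelf',.058,.07,.0,.3)):
    m=(Z>lo)&(Z<hi)&(u>a)&(u<b)&(d>0)
    if m.sum()>20: print(n,m.sum(),'u',np.percentile(u[m],[.3,99.7]),'v',np.percentile(v[m],[.3,99.7]))
E
python3 st.py
```

```text
time_s: 21.83
position: [0.4617, -0.2201, 0.0409]
tcp_rot: [[0.995, -0.1, -0.006], [-0.1, -0.995, 0.003], [-0.006, -0.002, -1.0]]
force: [-5.8, 0.4, 5.1]
opening: 0.572
grasp_force: 30.0
time_s: 22.5
position: [0.5172, -0.2214, 0.0409]
tcp_rot: [[0.994, -0.109, -0.007], [-0.109, -0.994, 0.003], [-0.007, -0.002, -1.0]]
force: [-7.8, -0.5, 6.4]
opening: 0.571
grasp_force: 30.0
time_s: 23.17
position: [0.5625, -0.2226, 0.0409]
tcp_rot: [[0.994, -0.109, -0.007], [-0.109, -0.994, 0.002], [-0.007, -0.001, -1.0]]
force: [-9.0, 0.7, 8.1]
opening: 0.571
grasp_force: 30.0
tcp uv 0.5834848635911851 -0.15953817807855783 yaw -6.260442734744496 [-8.99371063  0.66234997  8.09277982] 29.984014481306076
board 50600 u [0.06038765 0.10575114] v [-0.11875414  0.09411473]
shelf 18887 u [0.00040988 0.10089076] v [-0.08040686  0.07632087]
```

```bash
ls pics/t*
```

```text
pics/t2316.png
```

View pics/t2316.png

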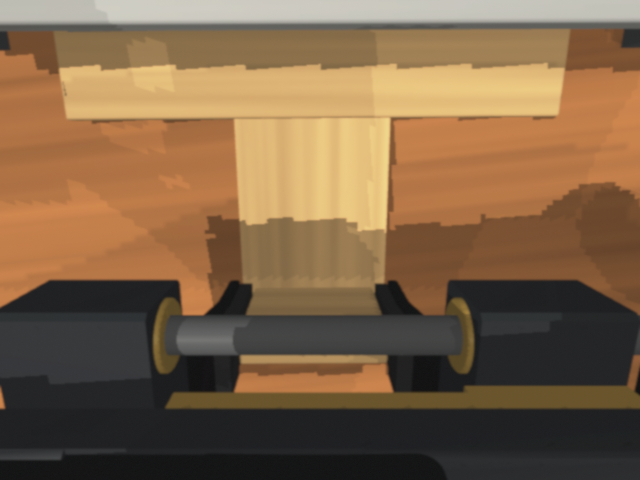

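The tray is square to and centred under the shelf edge (legs at columns ~5 and ~630, board 62–565). Now working out the remaining travel.

```bash
python3 - <<'E'
from h import *
s=bot.read_state(); c=cams.calibration('wrist'); T=np.array(c['tool_from_camera']); R=np.array(s['tcp_rot']); o=R@T[:3,3]+s['position']
for px,z in (((317,22),.063),((317,28),.055),((317,117),.008)):
    dd=R@T[:3,:3]@np.linalg.inv(c['mtx'])@np.array([*px,1.]); q=o+dd*(z-o[2])/dd[2]
    print(px,((q-s['position'])[:2]@[.99396,-.10973]).round(4))
E
```

```text
(317, 22) 0.0956
(317, 28) 0.0959
(317, 117) 0.0748
```

```bash
python3 -m handwheel '[[0.003,0,0,0,0,0],[0.008,-0.001,0,0,0,0],[0.013,-0.001,0,0,0,0],[0.018,-0.002,0,0,0,0],[0.023,-0.002,0,0,0,0],[0.028,-0.003,0,0,0,0],[0.031,-0.003,0,0,0,0],[0.033,-0.0035,0,0,0,0]]'
python3 -m handwheel '[[0.0005,0,0,0,0,0],[0.001,0,0,0,0,0],[0.0015,0,0,0,0,0],[0.002,0,0,0,0,0],[0.0025,0,0,0,0,0],[0.003,0,0,0,0,0],[0.003,0,0,0,0,0],[0.003,0,0,0,0,0]]'
```

```text
time_s: 23.88
position: [0.5949, -0.2259, 0.0409]
tcp_rot: [[0.994, -0.109, -0.008], [-0.109, -0.994, 0.003], [-0.008, -0.002, -1.0]]
force: [-9.1, -0.1, 9.1]
opening: 0.572
grasp_force: 30.0
time_s: 24.55
position: [0.5976, -0.2261, 0.041]
tcp_rot: [[0.994, -0.109, -0.008], [-0.109, -0.994, 0.003], [-0.008, -0.002, -1.0]]
force: [-8.2, 0.7, 7.0]
opening: 0.567
grasp_force: 30.0
```

```bash
python3 -m handwheel '[[0.0005,0,0,0,0,0],[0.001,0,0,0,0,0],[0.0015,0,0,0,0,0],[0.002,0,0,0,0,0],[0.002,0,0,0,0,0],[0.002,0,0,0,0,0],[0.002,0,0,0,0,0],[0.002,0,0,0,0,0]]'
```

```text
time_s: 25.22
position: [0.5979, -0.226, 0.0409]
tcp_rot: [[0.994, -0.109, -0.012], [-0.109, -0.994, 0.003], [-0.012, -0.002, -1.0]]
force: [-11.2, -0.2, 9.8]
opening: 0.568
grasp_force: 30.0
```

Contact: the tray stopped while the force rose. Easing off, releasing and lifting.

```bash
python3 -m handwheel '[[-0.0005,0,0,0,0,0],[-0.001,0,0,0,0,0],[-0.001,0,0,0,0,0],[-0.001,0,0,0,0,0],[-0.001,0,0,0,0,0],[-0.001,0,0,0,0,0],[-0.001,0,0,0,0,0],[-0.001,0,0,0,0,0]]' 1
python3 -m handwheel '[[0,0,0.003,0,0,0],[0,0,0.012,0,0,0],[0,0,0.03,0,0,0],[0,0,0.06,0,0,0],[-0.02,0,0.1,0,0,0],[-0.06,0,0.13,0,0,0],[-0.1,0,0.15,0,0,0],[-0.13,0,0.16,0,0,0]]'
python3 - <<'E'
from h import *
s=bot.read_state(); im,d=cams.capture('wrist'); P=cloud('wrist',d); cv2.imwrite('pics/f1.png',im)
ex=np.array([.99396,-.10973]); ey=np.array([.10973,.99396]); X,Y,Z=P[...,0],P[...,1],P[...,2]
m=(Z>.043)&(Z<.055)&(X>.57)&(X<.63)&(Y<-.19)&(Y>-.27); r=cv2.minAreaRect((P[m][:,:2]*1000).astype(np.float32)); c=np.array(r[0])/1000
u=P[...,:2]@ex
m2=(Z>.06)&(Z<.07)&(X>.6)&(X<.8)
print('plate',r,'u',c@ex,'v',c@ey,'shelf front u',np.percentile(u[m2],[.5,2]) if m2.any() else None,s['position'])
im,d=cams.capture('side'); cv2.imwrite('pics/f2.png',cv2.resize(im[140:300,240:460],None,fx=3,fy=3))
E
```

```text
time_s: 25.88
position: [0.6023, -0.227, 0.0409]
tcp_rot: [[0.994, -0.11, 0.0], [-0.11, -0.994, -0.0], [0.0, -0.0, -1.0]]
force: [0.1, -0.0, -0.1]
opening: 0.984
grasp_force: 0.0
time_s: 26.55
position: [0.4758, -0.2276, 0.2025]
tcp_rot: [[0.994, -0.109, 0.004], [-0.109, -0.994, -0.003], [0.005, 0.003, -1.0]]
force: [-0.1, -0.9, 0.4]
opening: 1.005
grasp_force: 0.0
plate ((587.6346435546875, -223.7069091796875), (49.801815032958984, 12.495368957519531), 84.34132385253906) u 0.6086326894519043 v -0.15787457001098631 shelf front u None [ 0.47579193 -0.22756635  0.20249999]
```

View pics/f2.png

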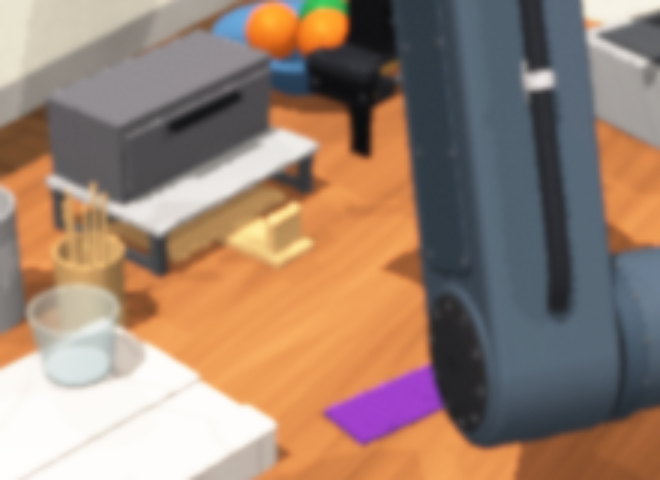

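The side view shows the tray under the shelf with the stack not disturbed. The plate slipped about 10 mm in the fingers, though, so the tray may be short of home. I'll measure the plate against the shelf front.

```bash
python3 -m handwheel '[[0.02,0,0,0,0,0],[0.04,0,0,0,0,0],[0.06,-0.004,0,0,0,0],[0.07,-0.004,0,0,0,0],[0.07,-0.004,0,0,0,0],[0.07,-0.004,0,0,0,0],[0.07,-0.004,0,0,0,0],[0.07,-0.004,0,0,0,0]]' -1
cat > f.py <<'E'
from h import *
s=bot.read_state(); im,d=cams.capture('wrist'); P=cloud('wrist',d)
ex=np.array([.99396,-.10973]); ey=np.array([.10973,.99396]); X,Y,Z=P[...,0],P[...,1],P[...,2]; u=P[...,:2]@ex; v=P[...,:2]@ey
def rect(m,t):
    m=cv2.morphologyEx((m&(d>0)).astype(np.uint8),cv2.MORPH_OPEN,np.ones((3,3)))>0
    if m.sum()<30: print(t,'none'); return
    r=cv2.minAreaRect((P[m][:,:2]*1000).astype(np.float32)); print(t,m.sum(),'u',np.percentile(u[m],[.5,99.5]),'v',np.percentile(v[m],[.5,99.5]),np.round(r[1],1),round(r[2],2))
rect((Z>.045)&(Z<.055)&(abs(u-.61)<.03)&(abs(v+.158)<.04),'plate')
rect((Z>.059)&(Z<.068)&(u>.63)&(u<.8),'shelf')
rect((Z>.004)&(Z<.013)&(u>.63)&(u<.8)&(abs(v+.158)<.11),'board visible')
rect((Z>.15)&(Z<.175)&(u>.63)&(u<.9),'drawer')
p=np.array(s['position']); print(p,p[:2]@ex,p[:2]@ey)
E
python3 f.py
```

```text
time_s: 27.32
position: [0.5445, -0.2305, 0.1993]
tcp_rot: [[0.994, -0.11, -0.002], [-0.11, -0.994, 0.001], [-0.002, -0.001, -1.0]]
force: [-0.7, -0.2, -0.0]
opening: 0.478
grasp_force: 0.0
plate 1398 u [0.61306886 0.6249078 ] v [-0.18483849 -0.13554075] [49.6 11.9] 83.66
shelf 27159 u [0.67894298 0.71060557] v [-0.29434737 -0.02801251] [270.6  32.7] 83.68
board visible 6507 u [0.63069333 0.68612749] v [-0.18964832 -0.13034228] [60.2 56.5] 84.17
drawer none
[ 0.54452884 -0.23052007  0.19928592] 0.5665348526124857 -0.16937658358968669
```

```bash
python3 -m handwheel '[[-0.01,0,0.005,0,0,0],[-0.02,0,0.01,0,0,0],[-0.02,0,0.01,0,0,0],[-0.02,0,0.01,0,0,0],[-0.02,0,0.01,0,0,0],[-0.02,0,0.01,0,0,0],[-0.02,0,0.01,0,0,0],[-0.02,0,0.01,0,0,0]]'
python3 f.py && python3 -c "
from h import *
print(bot.hand_in())"
```

```text
time_s: 28.03
position: [0.5259, -0.231, 0.2094]
tcp_rot: [[0.994, -0.11, -0.0], [-0.11, -0.994, 0.0], [-0.0, -0.0, -1.0]]
force: [-0.3, -0.1, -0.9]
opening: 0.003
grasp_force: 0.0
plate 1352 u [0.61268931 0.62452857] v [-0.18482686 -0.13529432] [50.  11.9] 83.64
shelf 13568 u [0.67849947 0.69502061] v [-0.29420451 -0.02776904] [270.3  17.3] 83.78
board visible 6729 u [0.63005682 0.68891741] v [-0.18938553 -0.1301397 ] [60.  59.3] 83.71
drawer none
[ 0.52586893 -0.23103803  0.20942291] 0.5480444802299801 -0.17193896589069446
the job is handed in; nothing more can be done
None
```

I handed the job in at about 28 s. The tray measures home (grip plate 60 mm in front of the shelf edge, about 1 mm off the stand's middle line), and the saucers were flat and centred before the slide but out of view under the shelf, so I couldn't confirm the stack afterwards; no verdict came back.

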